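# Park the full thread spool at the top of the spool rack

## Robot

A 6-joint arm with a two-finger parallel gripper is mounted at the origin on the work surface. World frame = base frame: x ahead of the robot, y to its left, z up, the work surface at z = 0. Lengths are in m, angles in rad, forces in N, time in s.
With the tool pointing down it reaches from about 0.3 to 0.85 m from the base axis. Payload 5.4 kg.
Tool frame: the origin (TCP) lies at the very end of the fingers, on their centre line; the grasp point (between the pads) lies 19 mm behind it (robot.grip_depth is the distance from the TCP to the grasp point, in m); z points along the fingers, y is the line along which they close (so a half turn about z gives the same grasp; the last joint's range is limited). The gripper opens to 85 mm and grips with 20 to 120 N. Pads are 22 mm wide; open, the fingers measure 114 mm over their backs; the gripper's body (76 mm by 85 mm) begins 54 mm behind the grasp point. The pads swing forward as they close: fully open they stand 13 mm farther back than shut.
Start: joints at [1.045, 0.158, 1.597, -0, 1.386, -0.21], TCP at [0.179, 0.547, 0.231] pointing down, gripper open.
Joint ranges: [-2.91, 2.91], [-0.94, 2.29], [0.18, 2.7], [-1.29, 4.43], [0.17, 2.64], [-3, 3]. Speed limits (rad/s): [2.57, 2.57, 3.14, 3.14, 3.14, 3.14].

## Interface

Orientations are given as a unit quaternion [x, y, z, w].
In Python, from workcell import robot gives the robot as it stands.
- The arm moves only by the shell command python3 -m creep 'ROWS' [FORCE]. ROWS is JSON, a list of rows, each a list of 7 numbers: the shift along the tool's x, y, z in mm, then the turn, a rotation vector about the tool's x, y, z in degrees, then the closure in counts, from 0 (fully open) to 255 (shut). In form: [[dx, dy, dz, rx, ry, rz, fingers], ...]. A call has 1 to 10 rows; each row is the pose to reach, as a shift and turn from the pose commanded when the call began, along the tool's axes at that moment; what a row does not reach only later rows make up. A row lasts 1/10 s, in which the tool goes at most 50 mm and 8.59 degrees, less where a joint would pass 70% of its speed; a pose out of reach is approached as far as the arm can. A call with a gripper value outside its range is refused whole. The fingers move at their own pace and stop on an object; FORCE is the grip in N (left out, the last holds). Time passes only in rows, so rows that repeat a pose let the fingers close. It gives the time, the measured TCP pose, the force, the opening and the grip force at its end, in the units of the state.
- robot.sense(): the state, without advancing time (a new reading comes with each control period).
- robot.capture(name): name is "side" or "top"; returns the picture (400x640x3 uint8, red, green, blue); there is no depth.
- robot.camera_model(name): a dict with "camera_matrix" (3x3 intrinsics, pixels), "R" (3x3) and "t" (3): a world point X has camera coordinates R X + t. Camera axes: x right, y down, z forward; pixel columns grow to the right and rows downward; lengths in m; the calibration is good to about 2 mm. A picture is of the moment at which its call begins. camera_model takes no time and is no camera call.
- robot.close_job(): hands the job in; it is judged then, once.
The state is a dict: "t": time; "qpos": joint angles; "qvel": joint speeds; "tau": joint torques, N m; "tcp_pos": TCP position; "orientation": TCP orientation; "force": force on the tool from outside, world axes, zero at the start; "wrist_torque": the same for the moment, N m; "width": finger opening in m; "finger_force": force on a finger pad.
Only numpy, scipy, OpenCV 4.12 (cv2) and the standard library are available. Lean on these libraries where they do the work, as an engineer would, in place of code of your own. Each camera call takes 0.05 s, during which the arm holds its last target. There are 200 camera calls.

## Task

On the fly-tying bench stands a rack with two sloped gutters, a thread spool lying at the foot of each. Using only your fingertips, push the full spool up its gutter, staying behind it past the crest, so that it comes to rest in the dip against the stop at the top and does not roll back; never lift it. Leave the nearly empty spool at the foot of its gutter and everything else on the bench as it is.

Things in the scene. Friction and masses are not known exactly. Their poses are not given: they have to be found in the camera images.
- rack: Spool rack, fixed, wooden base 262 x 165 x 8 mm with two open, smooth aluminium gutters side by side. Origin: centre of its underside, on the bench; +x = uphill along the gutters (level), +y across, z up. Gutter centre lines at y = +45 and -45 mm; each 50 mm wide inside, flat-floored, side walls 4 mm thick and 12 mm above its floor. Upright wooden stop: face at x = 115 mm, top 59.3 mm above the bench.
- slope (a point): On the rack middle line at the foot of the slope (rack x = -115, y = 0, floor 14 mm above the bench). x points up the slope (10 degrees above level), y across, z out of the gutter floor. A spool on the slope has its centre 20 mm out along z. At the foot a lip (rack x = -119 to -115 mm, top 24 mm above the bench) keeps the spools in; beyond it only the base sticks out, to x = -131 mm.
- crest (a point): Where the slope ends, on the rack middle line, at the height of the gutter floors (rack x = 65 mm, 45.7 mm above the bench). From here the floor falls at 14 degrees into a dip that ends at the stop, 50 mm farther on, where the floor is 33.3 mm above the bench. Axes as rack.
- seat_left (a point): Where the centre of a spool lies when it rests in the dip against the stop of the gutter at rack y = +45 mm (rack x = 95 mm, 58.9 mm above the bench).
- seat_right (a point): The same for the gutter at rack y = -45 mm.
- full_spool: The full spool, loose, 50 to 100 g: two white flanges 40 mm in diameter and 5 mm thick, 46 mm long overall, wound with grey thread 37 mm in diameter, nearly up to the flange rims. Lies across its gutter and rolls freely; starts at rest against the foot lip of either gutter, centre at rack x = -99.8 mm, 37.0 mm above the bench. Origin: its centre; its y axis is its roll axis, x and z turn as it rolls.
- bare_spool: The nearly empty spool, loose, same flanges and length but the core with its last thread is only 16 mm in diameter. Lies at the foot of the other gutter. Origin and axes as for the full spool.
- jar: Closed amber glass jar with an orange lid, 42 mm in diameter, 58 mm tall, standing beside the rack. Origin: centre of its underside.
- cement: Small glass bottle with a black cap, 28 mm in diameter, 55 mm tall, standing beside the rack. Origin: centre of its underside.
- beads: Shallow white bead tray, open on top, 90 x 60 x 18 mm, lying beside the rack. Origin: centre of its underside.
There are look-alikes about, which are no part of the job. What is shaped like the full_spool but purple or turquoise is not meant.

How it is judged:
On the way:
1. the fingertips push the full spool on the upper half of its slope (x of full_spool in the frame of slope above 0.1 m and contact force between the fingers and full_spool above 0.01 N).
At the end, for the whole second after the job is handed in: The full spool rests in the dip against the stop at the top of its gutter (centre within 6 mm of the seat point, slower than 20 mm/s); the nearly empty spool is within 12 mm, and the jar, bottle and bead tray within 15 mm, of where they started ((distance between full_spool and seat_left below 0.006 m or distance between full_spool and seat_right below 0.006 m) and linear speed of full_spool below 0.02 m/s and distance of bare_spool from where it was at the start of the episode below 0.012 m and distance of each of jar, cement, beads from where it was at the start of the episode below 0.015 m); the robot touches nothing.
It fails at once if the full spool is lifted: its centre comes more than 6 mm above its rolling height over the slope (z of full_spool in the frame of slope above 0.026 m).
It fails at once if the nearly empty spool is moved by more than 12 mm (distance of bare_spool from where it was at the start of the episode above 0.012 m).
It fails at once if the jar, bottle or bead tray is moved by more than 15 mm (distance of any of jar, cement, beads from where it was at the start of the episode above 0.015 m).
It also fails if it takes over 38 s, if anything falls off the work surface, if the arm or the gripper's body presses on something with over 40 N, if the wrist force passes 120 N, or if a joint passes its speed limit or range.

## Working session

There is one attempt and no reset: what is moved stays moved. The work goes in short steps, Python scripts to look and compute and a shell command to move; the robot and the scene stay as the last step left them, time stands still between calls to the robot, and variables do not carry over. Pictures are saved under pics/ and viewed, at most 10 in all, crops included, and the job is handed in when it is done.

```bash
mkdir -p pics; ls
python3 - <<'E'
from workcell import robot
import cv2
for n in ("top","side"):
    cv2.imwrite(f"pics/{n}0.png",robot.capture(n)[:,:,::-1])
    m=robot.camera_model(n);print(n,m)
s=robot.sense();print(s)
E
```

```text
pics
top {'camera_matrix': array([[401.91740426,   0.        , 313.99130871],
       [  0.        , 401.91740426, 198.27096617],
       [  0.        ,   0.        ,   1.        ]]), 'R': array([[ 0.00873217, -0.99995405, -0.00395467],
       [-0.99046261, -0.00810532, -0.13754318],
       [ 0.13750481,  0.00511801, -0.99048788]]), 't': array([0.03376022, 0.57281141, 0.7565714 ])}
side {'camera_matrix': array([[429.0094847 ,   0.        , 322.55190833],
       [  0.        , 429.0094847 , 189.92110561],
       [  0.        ,   0.        ,   1.        ]]), 'R': array([[-0.94524686, -0.32566358, -0.02125077],
       [-0.18908794,  0.59957768, -0.77765825],
       [ 0.26599646, -0.73106076, -0.62832798]]), 't': array([0.5745072 , 0.13398821, 0.58889593])}
{'t': 0.1, 'qpos': array([ 1.04490938e+00,  1.59000329e-01,  1.59811452e+00, -9.82736083e-06,
        1.38623011e+00, -2.10073184e-01]), 'qvel': array([-0.00157839, -0.00051676, -0.00239289,  0.00014764, -0.00202372,
        0.00042235]), 'tau': array([-2.84500920e-04, -3.96986353e+01, -3.32339680e+01, -1.97151121e-04,
        4.21663644e-03,  1.86172741e-05]), 'tcp_pos': array([0.17831332, 0.54607023, 0.23040323]), 'orientation': array([ 1.57250522e-01,  9.87558356e-01, -8.19235756e-04, -3.10673179e-04]), 'force': array([0.04287719, 1.20155436, 0.8795891 ]), 'wrist_torque': array([-0.01844773,  0.02207497, -0.00361484]), 'finger_force': 0.0, 'width': 0.08530731871794452}
```

View pics/top0.png

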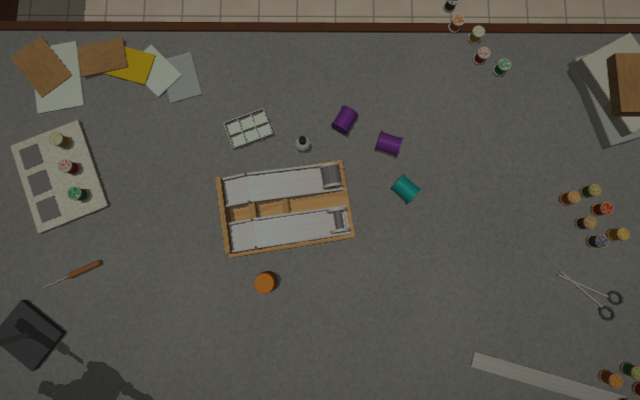

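View pics/side0.png

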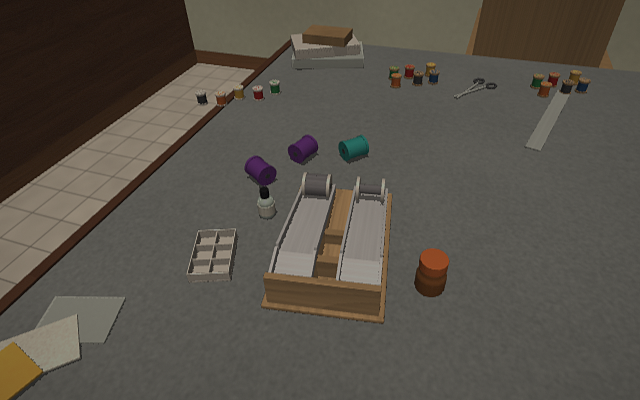

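The top picture shows the rack at about (285, 208), with its uphill end to the left (world +y). The full grey spool is at about (331, 177) and the bare one at (338, 219). The side view agrees: full spool at (317, 185), stop nearest the camera. Next I'll enlarge a crop to get the rack pose.

Run:
```python
import cv2
i=cv2.imread("pics/top0.png")[150:265,205:365]
cv2.imwrite("pics/c1.png",cv2.resize(i,None,fx=5,fy=5,interpolation=cv2.INTER_CUBIC))
```

```text
(no output)
```

View pics/c1.png

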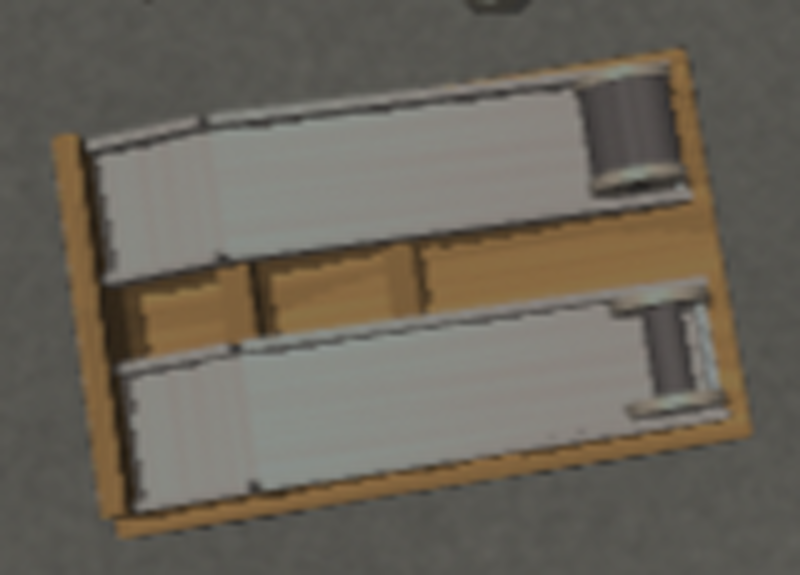

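Crop (5x, offset 205, 150): foot base corners at (685, 48) and (748, 436), near-left base corner at (118, 537), crest marks on the wall tops at (203, 120), (222, 258), (235, 348) and (253, 487). Full spool about (632, 130), bare spool about (670, 350).

```bash
cat > h.py <<'E'
import numpy as np, cv2
from workcell import robot
from scipy.spatial.transform import Rotation as Ro
def proj(n,X):
    m=robot.camera_model(n); c=np.atleast_2d(X)@m["R"].T+m["t"]; p=c@m["camera_matrix"].T
    return p[:,:2]/p[:,2:]
def w(pose,P):
    x,y,a=pose; P=np.atleast_2d(P)
    return P@Ro.from_euler('z',a).as_matrix().T+[x,y,0]
E
python3 - <<'E'
from h import *
from scipy.optimize import least_squares
c=np.array([[685,48],[748,436],[118,537],[203,120],[222,258],[235,348],[253,487]])
uv=c/5-.4+[205,150]
P=np.array([[-131,-82.5,8],[-131,82.5,8],[131,82.5,8],[65,-72,57.7],[65,-18,57.7],[65,18,57.7],[65,72,57.7]])/1e3
r=least_squares(lambda p:(proj("top",w(p,P))-uv).ravel(),[.4,.1,1.57])
print(r.x,r.fun.reshape(-1,2).round(1))
pose=r.x; np.save("pose.npy",pose)
Q=np.array([[-99.8,-45,37],[95,-45,58.9],[-99.8,45,37],[-115,-45,14],[65,-45,45.7]])/1e3
print(w(pose,Q).round(4), np.degrees(pose[2]))
i=cv2.imread("pics/side0.png")
for q in proj("side",w(pose,np.vstack([P,Q]))): cv2.circle(i,tuple(np.round(q).astype(int)),2,(0,255,0),-1)
cv2.imwrite("pics/c2.png",cv2.resize(i[150:340,180:480],None,fx=2.6,fy=2.6))
print((proj("top",w(pose,Q))-[205,150]+.4)*5)
print(Ro.from_quat(robot.sense()["orientation"]).as_matrix().round(3))
E
```

```text
[0.55733028 0.09730595 1.73786552] [[-0.  -0.3]
 [ 1.   0.4]
 [-0.8  0.7]
 [-0.   0. ]
 [-0.1 -0.5]
 [-0.1 -0.2]
 [ 0.1 -0.1]]
[[ 0.6183  0.0064  0.037 ]
 [ 0.5859  0.1985  0.0589]
 [ 0.5296 -0.0086  0.037 ]
 [ 0.6208 -0.0086  0.014 ]
 [ 0.5909  0.1689  0.0457]] 99.57235973836138
[[628.42741419 131.68278573]
 [135.11431102 198.98798468]
 [665.66486527 353.09959436]
 [662.80804737 136.6882083 ]
 [217.3438569  192.43961778]]
[[-0.951  0.311 -0.001]
 [ 0.311  0.951 -0.002]
 [ 0.    -0.002 -1.   ]]
```

View pics/c2.png

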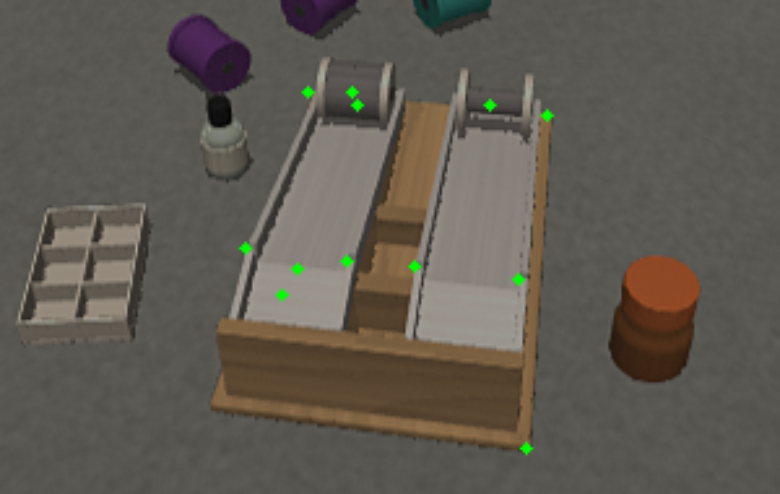

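The fit holds in the side view to about 2 mm. I'll push with the closed fingers, tool pointing down and tool x uphill.

```bash
cat >> h.py <<'E'
def togo(rx,ry,z):
    "shift (mm, tool axes) and turn (deg) to TCP at rack x,y mm, height z mm, tool down, x uphill"
    pose=np.load("pose.npy"); s=robot.sense(); R=Ro.from_quat(s["orientation"])
    T=w(pose,np.array([rx,ry,z])/1e3)[0]; a=pose[2]
    G=np.array([[np.cos(a),np.sin(a),0],[np.sin(a),-np.cos(a),0],[0,0,-1]]).T
    G=Ro.from_matrix(np.array([[np.cos(a),np.sin(a),0],[np.sin(a),-np.cos(a),0],[0,0,-1]]))
    print("shift",(R.inv().apply(T-s["tcp_pos"])*1e3).round(1),"turn",(R.inv()*G).as_rotvec(degrees=True).round(1))
    q=np.array(s["tcp_pos"])-[pose[0],pose[1],0]; print("rack tcp",(Ro.from_euler('z',-a).apply(q)*1e3).round(1),"t",s["t"],"F",s["force"].round(1),"w",s["width"])
E
python3 -c "
from h import *
togo(-145,-45,120)"
```

```text
shift [-606.9 -416.2  110.9] turn [-0.1  0.  62.3]
rack tcp [505.5 299.1 230.4] t 0.1 F [0.  1.2 0.9] w 0.08530731871794452
```

```bash
python3 -m creep '[[-607,-416,30,0,0,62.3,255],[-607,-416,30,0,0,62.3,255],[-607,-416,30,0,0,62.3,255],[-607,-416,30,0,0,62.3,255],[-607,-416,30,0,0,62.3,255],[-607,-416,30,0,0,62.3,255],[-607,-416,30,0,0,62.3,255],[-607,-416,30,0,0,62.3,255],[-607,-416,30,0,0,62.3,255],[-607,-416,30,0,0,62.3,255]]'
python3 -c "
from h import *
togo(-145,-45,120)"
```

```text
t: 1.1
tcp_pos: [0.4832, 0.1482, 0.2106]
orientation: [0.646, 0.764, -0.0, -0.0]
force: [0.8, 0.5, -0.5]
width: 0.0002
finger_force: 0.0
shift [-207.6  109.5   90.5] turn [-0. -0.  0.]
rack tcp [ 62.5  64.6 210.6] t 1.1 F [ 0.8  0.5 -0.5] w 0.00020946220785235178
```

```bash
python3 -m creep '[[-208,109,0,0,0,0,255],[-208,109,0,0,0,0,255],[-208,109,0,0,0,0,255],[-208,109,0,0,0,0,255],[-208,109,0,0,0,0,255],[-208,109,60,0,0,0,255],[-208,109,60,0,0,0,255],[-208,109,60,0,0,0,255],[-208,109,60,0,0,0,255]]'
python3 - <<'E'
from h import *
togo(-145,-45,32)
cv2.imwrite("pics/s1.png",cv2.resize(robot.capture("side")[60:260,180:480,::-1],None,fx=2.6,fy=2.6))
E
```

```text
t: 2.0
tcp_pos: [0.625, -0.0362, 0.1521]
orientation: [0.645, 0.764, 0.0, 0.0]
force: [0.1, -0.1, 0.6]
width: 0.0001
finger_force: 0.0
shift [ -2.1   0.4 120.1] turn [0.1 0.  0.1]
rack tcp [-142.9  -44.5  152.1] t 2.0 F [ 0.1 -0.1  0.6] w 0.00012520304268580614
```

View pics/s1.png

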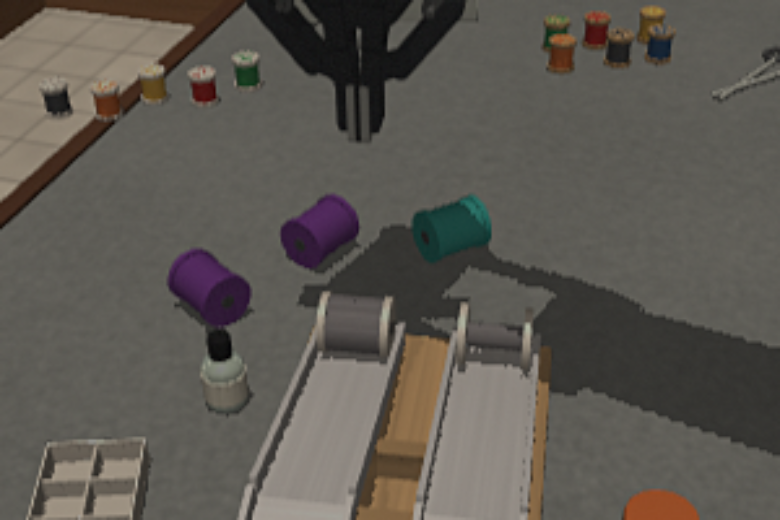

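The fingers, closed, are at (360, 130), in line with the full spool at (355, 325) and clear of the other spools. I'll lower them behind it now.

```bash
python3 -m creep '[[-2,0,50,0,0,0,255],[-2,0,90,0,0,0,255],[-2,0,110,0,0,0,255],[-2,0,120,0,0,0,255],[-2,0,121,0,0,0,255],[-2,0,121,0,0,0,255],[-2,0,121,0,0,0,255]]'
python3 - <<'E'
from h import *
togo(-133,-45,31)
E
```

```text
t: 2.75
tcp_pos: [0.6269, -0.0391, 0.0324]
orientation: [0.645, 0.764, 0.001, 0.002]
force: [0.2, -0.1, 0.7]
width: 0.0002
finger_force: 0.0
shift [13.1 -0.9  1.4] turn [0.2 0.1 0. ]
rack tcp [-146.1  -45.9   32.4] t 2.75 F [ 0.2 -0.1  0.7] w 0.0002159075017144266
```

```bash
python3 -m creep '[[6,-1,1,0,0,0,255],[12,-1,1,0,0,0,255],[16,-1,1,0,0,0,255],[20,-1,0,0,0,0,255],[24,-1,-1,0,0,0,255],[28,-1,-2,0,0,0,255],[32,-1,-2.5,0,0,0,255],[36,-1,-3,0,0,0,255],[40,-1,-4,0,0,0,255],[44,-1,-4.5,0,0,0,255]]'
python3 - <<'E'
from h import *
togo(0,-45,31)
cv2.imwrite("pics/s2.png",cv2.resize(robot.capture("side")[120:320,180:480,::-1],None,fx=2.6,fy=2.6))
E
```

```text
t: 3.75
tcp_pos: [0.6168, 0.0048, 0.0346]
orientation: [0.645, 0.764, 0.0, 0.0]
force: [0.8, 0.3, 1.1]
width: 0.0
finger_force: 0.2
shift [101.2   1.8   3.5] turn [0. 0. 0.]
rack tcp [-101.2  -43.2   34.6] t 3.75 F [0.8 0.3 1.1] w 3.2179205943084014e-06
```

View pics/s2.png

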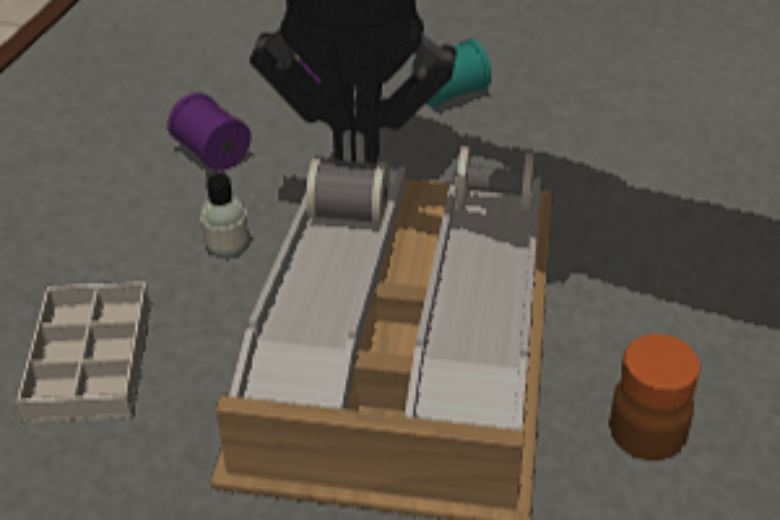

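The full spool (346, 192) is off the lip and resting on the fingers (355, 150). I'll keep going up, moving the fingers about 2 mm back to the centre line.

```bash
python3 -m creep '[[5,0.5,-1,0,0,0,255],[12,1,-2,0,0,0,255],[20,2,-3.5,0,0,0,255],[28,2,-5,0,0,0,255],[36,2,-6.5,0,0,0,255],[44,2,-8,0,0,0,255],[52,2,-9,0,0,0,255],[60,2,-10.5,0,0,0,255],[68,2,-12,0,0,0,255],[76,2,-13.5,0,0,0,255]]'
python3 - <<'E'
from h import *
togo(36,-45,59)
E
```

```text
t: 4.8
tcp_pos: [0.6059, 0.0804, 0.0481]
orientation: [0.645, 0.764, -0.0, 0.0]
force: [-0.4, 0.1, 1.0]
width: -0.0001
finger_force: 0.2
shift [ 60.8  -0.1 -10.9] turn [-0.  0.  0.]
rack tcp [-24.8 -45.1  48.1] t 4.8 F [-0.4  0.1  1. ] w -6.806770126308925e-05
```

```bash
python3 -m creep '[[7,0,-1.2,0,0,0,255],[14,0,-2.5,0,0,0,255],[21,0,-3.7,0,0,0,255],[28,0,-5,0,0,0,255],[35,0,-6.2,0,0,0,255],[41,0,-7.2,0,0,0,255],[46,0,-8,0,0,0,255],[50,0,-9,0,0,0,255],[54,0,-9.5,0,0,0,255],[57,0,-10,0,0,0,255]]'
python3 - <<'E'
from h import *
togo(60,-45,56)
cv2.imwrite("pics/s3.png",cv2.resize(robot.capture("side")[120:320,180:480,::-1],None,fx=2.6,fy=2.6))
E
```

```text
t: 5.8
tcp_pos: [0.5965, 0.1362, 0.0579]
orientation: [0.645, 0.764, -0.0, -0.0]
force: [-0.2, 0.4, -0.0]
width: 0.0005
finger_force: 0.1
shift [28.2 -0.1  1.9] turn [-0. -0.  0.]
rack tcp [ 31.8 -45.1  57.9] t 5.8 F [-0.2  0.4 -0. ] w 0.0004808579817358338
```

View pics/s3.png

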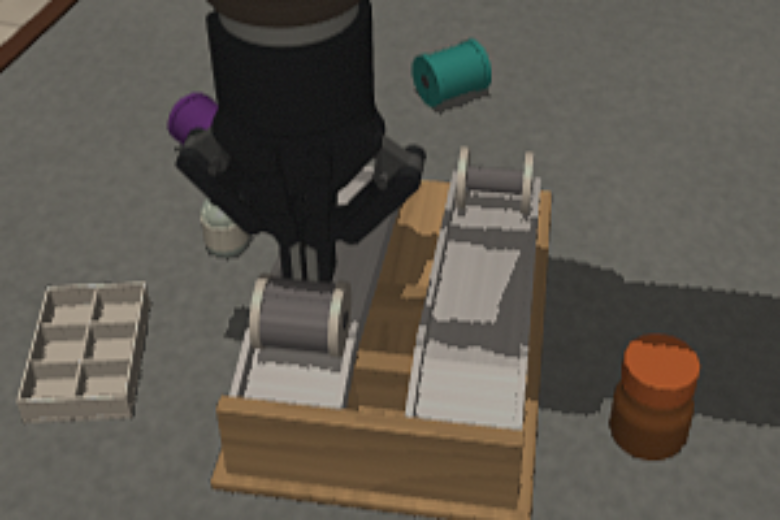

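The spool (300, 315) is at the crest with the fingers right behind it. I'll ease it over and follow it down.

```bash
python3 -m creep '[[4,0,0,0,0,0,255],[8,0,0,0,0,0,255],[12,0,0,0,0,0,255],[16,0,0.5,0,0,0,255],[20,0,1,0,0,0,255],[24,0,1.5,0,0,0,255],[28,0,2,0,0,0,255],[30,0,2,0,0,0,255],[30,0,2,0,0,0,255],[30,0,2,0,0,0,255]]'
python3 - <<'E'
from h import *
togo(60,-45,56)
cv2.imwrite("pics/s4.png",cv2.resize(robot.capture("side")[180:330,230:430,::-1],None,fx=4,fy=4))
E
```

```text
t: 6.85
tcp_pos: [0.5916, 0.1655, 0.0559]
orientation: [0.645, 0.764, -0.0, 0.0]
force: [0.5, -0.4, 0.1]
width: -0.0
finger_force: 0.0
shift [-1.5 -0.1 -0.1] turn [0. 0. 0.]
rack tcp [ 61.5 -45.1  55.9] t 6.85 F [ 0.5 -0.4  0.1] w -5.188261499865882e-06
```

View pics/s4.png

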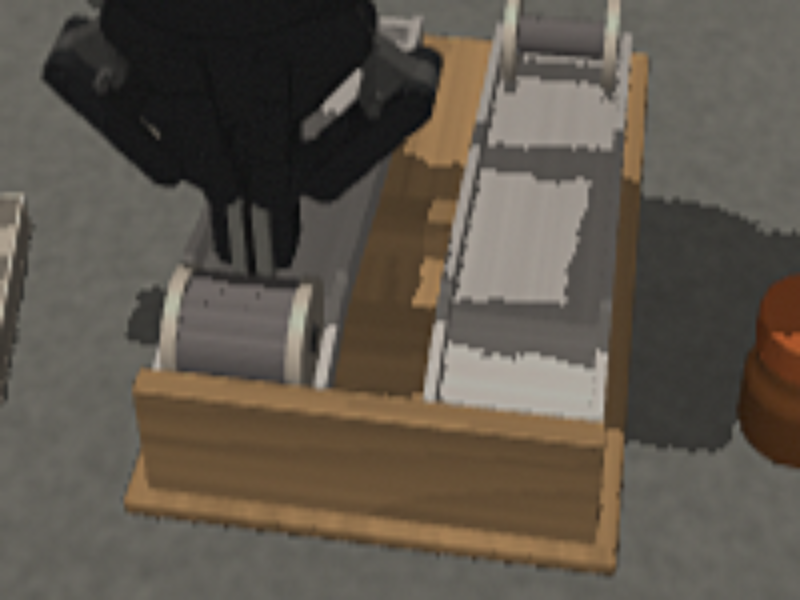

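The spool (240, 325) is in the dip, down against the stop. I'll back off, lift away, and check.

```bash
python3 -m creep '[[0,0,0,0,0,0,255],[-6,0,0,0,0,0,255],[-14,0,0,0,0,0,255],[-20,0,-5,0,0,0,255],[-25,0,-30,0,0,0,255],[-30,0,-70,0,0,0,255],[-60,0,-110,0,0,0,255],[-100,0,-130,0,0,0,255],[-140,0,-130,0,0,0,255],[-140,0,-130,0,0,0,255]]'
python3 - <<'E'
from h import *
p=np.load("pose.npy")
i=robot.capture("side")[:,:,::-1].copy()
s=robot.sense();print(s["force"].round(2),s["tcp_pos"])
th=np.linspace(0,2*np.pi,40)
for y in (-68,-22):
    C=np.c_[95+20*np.cos(th),0*th+y,58.9+20*np.sin(th)]/1e3
    u=(proj("side",w(p,C))-[230,180]+.5)*4
    if y==-68: k=cv2.resize(i[180:330,230:430],None,fx=4,fy=4)
    cv2.polylines(k,[u.astype(int)],True,(0,255,0),1)
cv2.imwrite("pics/s5.png",k)
E
```

```text
t: 7.9
tcp_pos: [0.6163, 0.0221, 0.1878]
orientation: [0.648, 0.762, 0.0, 0.002]
force: [-0.5, 0.6, -0.8]
width: -0.0001
finger_force: 0.0
[-0.65 -0.02 -0.02] [0.6154083  0.02469068 0.18674702]
```

View pics/s5.png

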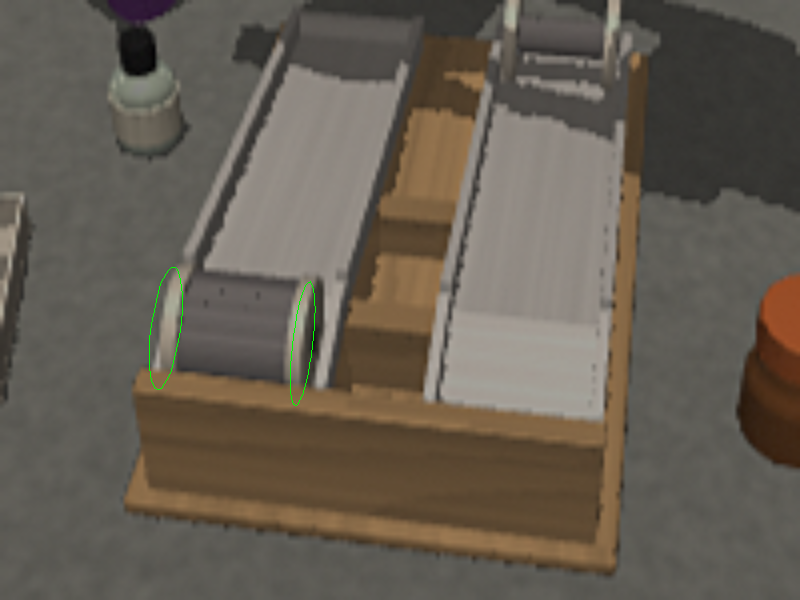

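The spool sits at its seat outline, unmoved since the fingers withdrew, and the bare spool, bottle and jar look unmoved. I'll hold still briefly and hand in.

```bash
python3 -m creep '[[0,0,0,0,0,0,255],[0,0,0,0,0,0,255],[0,0,0,0,0,0,255],[0,0,0,0,0,0,255],[0,0,0,0,0,0,255]]' && python3 -c "
from workcell import robot
print(robot.close_job())"
```

```text
t: 8.45
tcp_pos: [0.6148, 0.028, 0.1858]
orientation: [0.645, 0.764, -0.0, -0.0]
force: [-1.1, -0.3, -0.7]
width: 0.0001
finger_force: 0.0
the job is handed in; nothing more can be done
None
```

I pushed the full spool up its gutter and over the crest with the fingertips; in the last picture it rests in the dip against the stop, nothing else looks moved, and I handed the job in at about 8.5 s (no verdict was returned).

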